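Load the seal nest and hold it home in the engraver's corner

TASK

Two brass desk seals are to be engraved together: take the flat-headed seal blank out of the wooden stand and stand it fully down, shank first, in the empty bore of the aluminium nest beside the one already there, and let go of it. Then lift the nest by its grip onto the engraver's run-out table and press it firmly into the corner of the two dark steel fences, flat on the table, its long side along the long fence and its end against the short one, both blanks still in it. Finish while still holding it there, pressed against both fences, so that I can tighten the clamps; leave everything else on the counter alone.

Things in the scene. Friction and masses are not known exactly. Their poses are not given: they have to be found in the camera images.
- blank_center (a point): The seal blank to load: brass, round shank 16 mm across and 46 mm long (foot chamfered) under a flat disc head 24 mm across and 12 mm high, 58 mm in all, about 120 g. The point is on its axis, half-way up: 29 mm above the foot, 23 mm below the middle of the head; z points up to the head. It starts upright in any one of the three holes of the stand.
- blank_loaded_center (a point): An equal seal blank that already stands in the nest's other bore and must stay there; same point and axes.
- nest_center (a point): The nest: a loose aluminium block 50 mm (x) by 120 mm (y) by 32 mm high, about 0.5 kg, lying at any yaw on the black pad (z = 0). Two bores on its y axis, 42 mm either side of the middle; between them an upright wooden grip. The point is the middle of the bare block, 16 mm above its underside. It may go into the corner either way round.
- nest: The same nest; origin at the centre of its underside, z up, y along its length.
- nest_grip (a point): The middle of the nest's upright grip: a wooden bar 16 mm thick (x of the nest), 36 mm long (y), standing 40 mm above the block's top face; the point is 20 mm above that face, 52 mm above the nest's underside. Pinch it across its 16 mm thickness. Pushed here against a fence, the nest bears harder on the table. Axes as the nest.
- empty_bore (a point): Centre of the mouth of the nest's empty bore, at the block's top face, 42 mm from the middle of the nest: 18 mm in diameter, 22 mm deep, floor closed, rim chamfered 1.5 mm. Axes as the nest.
- full_bore (a point): The same for the bore that is already filled, at the other end of the nest.
- stand: Fixed wooden tool stand, 140 mm (x) by 50 mm (y) by 40 mm high, with three holes in a row along its x at -45, 0 and +45 mm, 18 mm in diameter and 22 mm deep. Origin at the centre of its underside. The head of the blank standing in it spans 24 to 36 mm above its top face.
- corner (a point): The inner corner on the engraver's run-out table, where the lines of the two fence faces meet, at the height of the table's face (45 mm above the counter). x points square to the long fence, out through it; y points along the long fence, away from the short one and the engraver's housing. A nest that is home has its middle 25 mm towards -x and 60 mm towards +y of this point.
- engraver: Fixed engraver, axes as the corner point. In mm from that point: its run-out table spans x -165 to 35, y -80 to 195. Two backed-off screw clamps on it, up to 26 high, tips at x -127, y 60 and x -30, y 162. The housing (x -215 to 85, 270 above the counter) begins at y -80. Table and fences: smooth ground metal (friction about 0.25). Origin on the counter, 65 to -x and 80 to +y of the corner point.
- fence_long: Fixed dark steel bar, the long fence: 14 mm thick, 130 mm long, 22 mm high on the table; its origin is at the centre of its underside, its face to the nest is 7 mm to -x of that. It starts 10 mm short of the corner point. It does not give.
- fence_short: Fixed dark steel bar, the short fence: 65 mm long (x), 14 mm thick, 22 mm high; its origin is at the centre of its underside, its face to the nest is 7 mm to +y of that. It does not give.
- ball_punch: Bystander in another hole of the stand: brass punch with a ball head 20 mm across, 62 mm tall. Origin at its foot.
- plain_drift: Bystander in another hole of the stand: brass rod 16 mm in diameter with a tapered top and no head, 74 mm tall. Origin at its foot.
- ring_box: Bystander: closed blue ring box, 56 by 56 by 45 mm; origin at the centre of its underside.
- calculator: Bystander: pocket calculator, 110 by 70 by 16 mm; origin at the centre of its underside.
- loupe: Bystander: folded loupe, 57 by 26 by 16 mm; origin under the lens.
- cleaner_jar: Bystander: jar 60 mm in diameter, 75 mm tall; origin at the centre of its underside.
Not all that is in view belongs to the job. Leave any green look-alike of the part that bears blank_center alone.

How it is judged:
By the outcome, as a careful person would: the job done as asked, in the order asked, and still so for the second after the job is handed in, while the arm keeps its last pose, push and grip.
It also fails if it takes over 61 s, if anything falls off the work surface, if the arm or the gripper's body presses on something with over 40 N, if the wrist force passes 120 N, or if a joint passes its speed limit or range.

ROBOT

A 7-joint arm with a two-finger parallel gripper is mounted at the origin on the work surface. World frame = base frame: x ahead of the robot, y to its left, z up, the work surface at z = 0. Lengths are in m, angles in rad, forces in N, time in s.
With the tool pointing down it reaches from about 0.375 to 0.925 m from the base axis. Payload 3.1 kg.
Tool frame: the origin (TCP) lies at the very end of the fingers, on their centre line; the grasp point (between the pads) lies 19 mm behind it; z points along the fingers, y is the line along which they close (so a half turn about z gives the same grasp; the last joint's range is limited). The gripper opens to 85 mm and grips with 20 to 120 N. Pads are 22 mm wide; open, the fingers measure 114 mm over their backs; the gripper's body (76 mm by 85 mm) begins 54 mm behind the grasp point. The pads swing forward as they close: fully open they stand 13 mm farther back than shut.
Start: joints at [-1.24, 0.383, 0.044, 1.598, -0.018, 1.161, -0.05], TCP at [0.27, 0.591, 0.231] pointing down, gripper open.
Joint ranges: [-2.61, 2.61], [-0.41, 2.15], [-1.48, 1.57], [0, 2.5], [-1.57, 4.71], [0.05, 1.97], [-2.85, 2.85]. Speed limits (rad/s): [2.79, 2.79, 3.14, 3.14, 3.14, 3.14, 3.14].

INTERFACE

Orientations are given as a rotation vector (axis times angle).
In Python, from station import * gives the robot as it stands.
- The arm moves only by the tool drive_tool, never from a script. Its arguments are lists of equal length, an entry for each row: "offset": the shift along the tool's x, y, z in m, a list of three; "rotation": the turn, a rotation vector about the tool's x, y, z in degrees, a list of three. A call has 1 to 20 rows; each row shifts and turns the commanded pose from where the row before left it, along the tool's axes as they then stand; what a row does not reach is not made up. A row lasts 1/8 s, in which the tool goes at most 62.5 mm and 10.7 degrees, less where a joint would pass 70% of its speed; a pose out of reach is approached as far as the arm can. A call is refused whole if a number of a shift passes 0.0625 or a number of a turn 10.7, either way. A call with a gripper value outside its range is refused whole. "claw" is the opening, from 0 (shut) to 1 (fully open), set as the call begins (left out, the last holds). The fingers move at their own pace and stop on an object; "force" is the grip in N (left out, the last holds). Time passes only in rows, so rows that do not move let the fingers close. It gives the time, the measured TCP pose, the force, the opening and the grip force at its end, in the units of the state.
- sense(): the state, without advancing time (a new reading comes with each control period).
- snapshot(name): name is "scene" or "top"; returns (picture, depth): 400x640x3 uint8, red, green, blue; 400x640 float32, m along the optical axis (not along the pixel's ray), 0 where there is no reading.
- camera_model(name): a dict with "camera_matrix" (3x3 intrinsics, pixels), "world_from_camera" (4x4, takes a point from camera to world coordinates). Camera axes: x right, y down, z forward; pixel columns grow to the right and rows downward; lengths in m; the calibration is good to about 2 mm. A picture is of the moment at which its call begins. camera_model takes no time and is no camera call.
- job_done(): hands the job in; it is judged then, once.
The state is a dict: "t": time; "qpos": joint angles; "qd": joint speeds; "joint_efforts": joint torques, N m; "tool_pos": TCP position; "orientation": TCP orientation; "contact_force": force on the tool from outside, world axes, zero at the start; "wrist_torque": the same for the moment, N m; "opening": finger opening in m; "grip_force": force on a finger pad.
Only numpy, scipy, OpenCV 4.12 (cv2) and the standard library are available. Lean on these libraries where they do the work, as an engineer would, in place of code of your own. Each camera call takes 0.05 s, during which the arm holds its last target. There are 200 camera calls.

## Working session

There is one attempt and no reset: what is moved stays moved. The work goes in short steps, Python scripts to look and compute and a tool call to move; the robot and the scene stay as the last step left them, time stands still between calls to the robot, and variables do not carry over. Pictures are saved under pics/ and viewed, at most 10 in all, crops included, and the job is handed in when it is done.

Besides the shell and the picture viewer there is one more tool, called after "Emit:" as name(argument=value, ...) on one line, values as JSON. drive_tool: Moves the arm, as the interface text tells. Its arguments: {"type":"object","properties":{"offset":{"type":"array","items":{"type":"array","items":{"type":"number"}}},"rotation":{"type":"array","items":{"type":"array","items":{"type":"number"}}},"claw":{"type":"number"},"force":{"type":"number"}},"required":["offset","rotation"]}

```bash
mkdir -p pics; ls
python3 - <<'E'
from station import *
import cv2,numpy as np
for n in("scene","top"):
    p,d=snapshot(n);np.savez(f'pics/{n}0.npz',p=p,d=d);cv2.imwrite(f'pics/{n}0.png',p[...,::-1])
    m=camera_model(n);print(n,m["camera_matrix"],np.round(m["world_from_camera"],4))
s=sense();print(s['tool_pos'],s['orientation'],s['t'],s['opening'])
E
```

```text
pics
scene [[362.80910181   0.         313.81391214]
 [  0.         362.80910181 205.15758251]
 [  0.           0.           1.        ]] [[ 0.4884  0.5312 -0.6923  1.0494]
 [ 0.8724 -0.3146  0.3741 -0.2387]
 [-0.0191 -0.7867 -0.6171  0.5297]
 [ 0.      0.      0.      1.    ]]
top [[388.44066022   0.         323.84590441]
 [  0.         388.44066022 205.26079193]
 [  0.           0.           1.        ]] [[ 0.0262 -0.9827  0.1835  0.3956]
 [-0.9994 -0.0296 -0.0155  0.0299]
 [ 0.0207 -0.183  -0.9829  0.8379]
 [ 0.      0.      0.      1.    ]]
[0.26990182 0.59036148 0.22998548] [-0.66814733 -3.06933845  0.00379725] 0.1 0.08552419869990423
```

View pics/scene0.png

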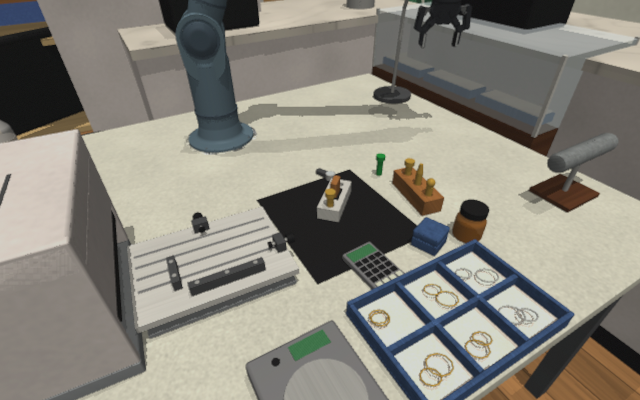

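View pics/top0.png

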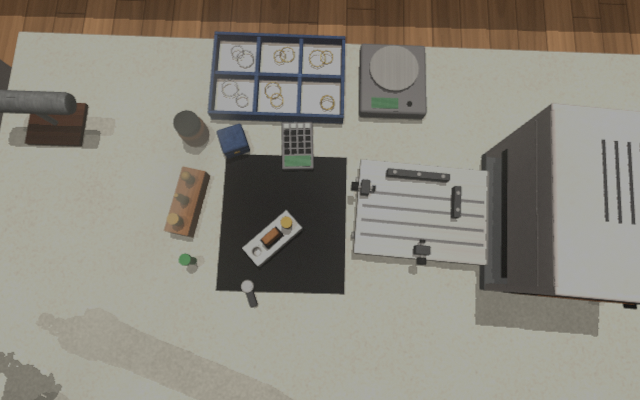

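```bash
cat > h.py <<'E'
import numpy as np,cv2
from station import *
def ray(n,uv):
    m=camera_model(n);K=m["camera_matrix"];T=np.array(m["world_from_camera"])
    uv=np.atleast_2d(uv).astype(float)
    r=np.c_[uv,np.ones(len(uv))]@np.linalg.inv(K).T@T[:3,:3].T
    return T[:3,3],r
def onz(n,uv,z):
    o,r=ray(n,uv);return o+r*((z-o[2])/r[:,2])[:,None]
def proj(n,P):
    m=camera_model(n);T=np.linalg.inv(m["world_from_camera"]);P=np.atleast_2d(P)
    c=(P@T[:3,:3].T+T[:3,3])@m["camera_matrix"].T;return c[:,:2]/c[:,2:]
def tri(ua,ub):
    A=np.zeros((3,3));b=np.zeros(3)
    for n,u in(("scene",ua),("top",ub)):
        o,r=ray(n,u);r=r[0]/np.linalg.norm(r[0]);M=np.eye(3)-np.outer(r,r);A+=M;b+=M@o
    return np.linalg.solve(A,b)
E
python3 - <<'E'
from h import *
s=np.load('pics/scene0.npz')['p'];t=np.load('pics/top0.npz')['p']
def crop(p,x,y,w,h,k): return cv2.resize(p[y:y+h,x:x+w],None,fx=k,fy=k,interpolation=cv2.INTER_CUBIC)[...,::-1]
a=np.vstack([np.hstack([crop(s,370,145,80,70,5),crop(t,155,155,80,70,5)]),np.hstack([crop(s,310,160,50,30,8)[:240],crop(t,235,205,80,48,5)[:240]])])
cv2.imwrite('pics/c1.png',a);print(a.shape)
cv2.imwrite('pics/c2.png',crop(t,345,150,160,120,5))
E
```

```text
(590, 800, 3)
```

View pics/c1.png

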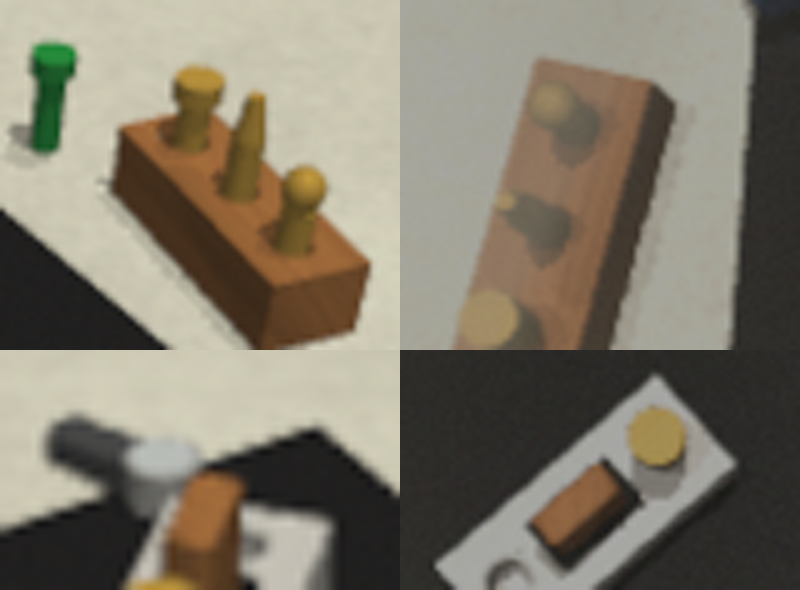

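View pics/c2.png

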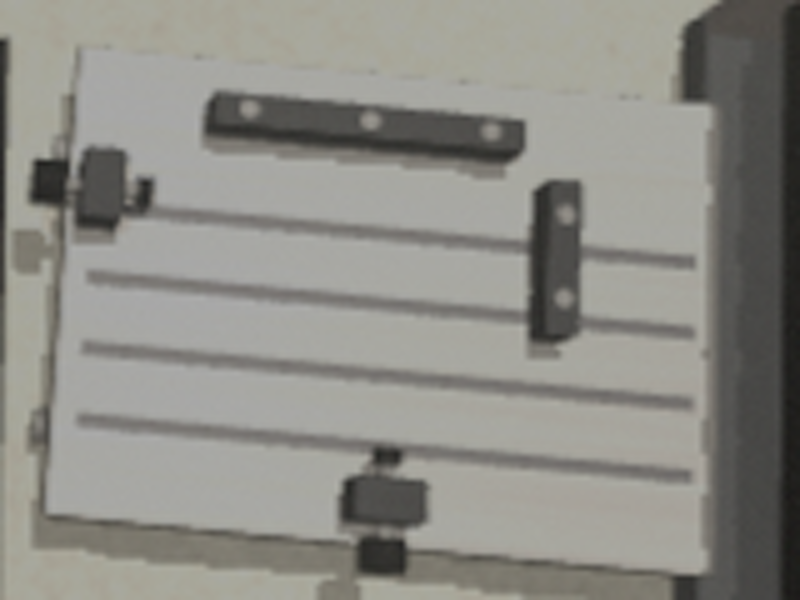

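Run:
```python
from h import *
t=np.load('pics/top0.npz')['p'];s=np.load('pics/scene0.npz')['p']
c=lambda L,x0,y0,k=5:(np.array(L)+.5)/k-.5+[x0,y0]
# heads
def blob(p,x,y,w,h,lo,hi):
    m=np.zeros(p.shape[:2],np.uint8);m[y:y+h,x:x+w]=cv2.inRange(cv2.cvtColor(p,cv2.COLOR_RGB2HSV),lo,hi)[y:y+h,x:x+w]
    return m
hs=cv2.cvtColor(t,cv2.COLOR_RGB2HSV)
for nm,(u,v) in {'blank':(173,219),'loaded':(286,222),'grip':(270,238),'nesttop':(298,230),'table':(400,195),'stand':(196,180)}.items(): print(nm,t[v,u],hs[v,u])
def big(m): 
    C=max(cv2.findContours(m,0,2)[0],key=cv2.contourArea);return C
m=blob(t,235,205,80,70,(0,0,110),(180,90,255));C=big(m);hull=cv2.convexHull(C)
r=cv2.minAreaRect(C);print('nest px',r)
B=onz("top",cv2.boxPoints(r),.032);print('nest corners',np.round(B,4),np.linalg.norm(np.diff(B,axis=0),axis=1),B.mean(0))
mt=blob(t,345,150,160,125,(0,0,130),(180,60,255));
print('blank top',onz("top",c([[490-400,320]],155,155),.076), 'scene',onz("scene",c([[199,76]],370,145),.076),'tri',tri(c([[199,76]],370,145),c([[90,320]],155,155)))
print('loaded top',onz("top",c([[656-400,437-350]],235,205),.032+.036),'grip',onz("top",c([[582-400,502-350]],235,205),.072),'bore',onz("top",c([[510-400,577-350]],235,205),.032))
L=onz("top",c([[249,109],[371,120],[491,131]],345,150),.067);S=onz("top",c([[567,214],[564,298]],345,150),.067)
print('long',L,'short',S)
yl=L[0]-L[2];print('dir long',np.degrees(np.arctan2(yl[1],yl[0])),'short x dir',np.degrees(np.arctan2(*(S[0]-S[1])[[1,0]])))
T=onz("top",c([[80,46],[714,104],[709,573],[45,515]],345,150),.045);print('table',T,np.linalg.norm(np.diff(T,axis=0),axis=1))
ST=onz("top",c([[540-400,58],[655-400,85]],155,155),.04);print('stand end',ST)
```

```text
blank [161 141 103] [ 20  92 161]
loaded [163 140  79] [ 22 131 163]
grip [137  96  64] [ 13 136 137]
nesttop [131 130 126] [ 24  10 131]
table [132 131 127] [ 24  10 132]
stand [124  99  78] [ 14  95 124]
nest px ((271.5894775390625, 237.7007293701172), (24.52223777770996, 58.57973098754883), 49.26789855957031)
nest corners [[0.4524 0.1847 0.032 ]
 [0.535  0.097  0.032 ]
 [0.4967 0.0619 0.032 ]
 [0.4155 0.1496 0.032 ]] [0.12046971 0.05191918 0.11952107] [0.47486735 0.12329937 0.032     ]
blank top [[0.50216035 0.31459044 0.076     ]] scene [[0.50366831 0.31842951 0.076     ]] tri [0.50323588 0.31642623 0.07573878]
loaded top [[0.50301962 0.0927966  0.068     ]] grip [[0.47576104 0.12045201 0.072     ]] bore [[0.44816387 0.15316196 0.032     ]]
long [[ 0.61479023 -0.12573835  0.067     ]
 [ 0.61171386 -0.17617481  0.067     ]
 [ 0.60860946 -0.22580889  0.067     ]] short [[ 0.5745006  -0.25605604  0.067     ]
 [ 0.53950186 -0.25352352  0.067     ]]
dir long 86.46566682982605 short x dir -4.138727818039641
table [[ 0.64648453 -0.05817838  0.045     ]
 [ 0.62961799 -0.32911521  0.045     ]
 [ 0.43145978 -0.31688133  0.045     ]
 [ 0.44749883 -0.04568277  0.045     ]] [0.27146132 0.1985355  0.27167243]
stand end [[0.61946329 0.31793237 0.04      ]
 [0.60923477 0.26869296 0.04      ]]
```

Pick candidates (top image): the green look-alike is at (185,260), the loaded blank at (286,222), the ball punch at (185,175), the drift at (176,195) and the flat-headed brass blank at (173,219), which is (410,160) in scene. The flat-headed brass one is my choice, and the crop confirms it. The nest's empty bore is at about (257,250) and the fence corner at about (450,183).

Emit:
drive_tool(offset=[[0,0,0],[0,0,0],[-0.0354,-0.0276,0.01],[-0.0354,-0.0276,0.01],[-0.0354,-0.0276,0.01],[-0.0354,-0.0276,0.01],[-0.0354,-0.0276,0.01],[-0.0354,-0.0276,0.01],[-0.0354,-0.0276,0.01],[-0.0354,-0.0276,0.01],[0,0,0],[0,0,0]], rotation=[[0,0,-6.5],[0,0,-6.4],[0,0,0],[0,0,0],[0,0,0],[0,0,0],[0,0,0],[0,0,0],[0,0,0],[0,0,0],[0,0,0],[0,0,0]], claw=0.6, force=40)

```text
t: 1.6
tool_pos: [0.5023, 0.3179, 0.1508]
orientation: [-0.319, -3.124, -0.0]
contact_force: [-0.8, 1.2, -0.3]
opening: 0.0513
grip_force: 0.0
```

```bash
cat >> h.py <<'E'
from scipy.spatial.transform import Rotation as R
def go(target,ydir=None):
    s=sense();M=R.from_rotvec(s['orientation']).as_matrix();d=np.array(target)-s['tool_pos']
    y=np.degrees(np.arctan2(M[1,1],M[0,1]))
    print('t',s['t'],'pos',np.round(s['tool_pos'],4),'ydir',round(y,2),'tilt',np.round(M[:,2],4),'F',np.round(s['contact_force'],1),'T',np.round(s['wrist_torque'],2),'open',s['opening'],'grip',s['grip_force'],'\nq',np.round(s['qpos'],2))
    print('tool d',np.round(M.T@d,4))
    if ydir is not None:
        a=(y-ydir+90)%180-90; print('turn z (tool)',a,'d after turn',np.round((M@R.from_euler('z',a,degrees=True).as_matrix()).T@d,4))
E
python3 - <<'E'
from h import *
go([.5025,.3165,.049],78.3)
E
```

```text
t 1.6 pos [0.5023 0.3179 0.1508] ydir 78.32 tilt [-1.3e-03  1.0e-04 -1.0e+00] F [-0.8  1.2 -0.3] T [0.08 0.03 0.01] open 0.051337748403679016 grip 0.0 
q [-0.76  0.36  0.15  1.81 -0.07  0.97  0.79]
tool d [-0.0006 -0.0014  0.1018]
turn z (tool) 0.02497113605406298 d after turn [-0.0006 -0.0014  0.1018]
```

Emit:
drive_tool(offset=[[0,-0.001,0.02],[0,0,0.02],[0,0,0.02],[0,0,0.02],[0,0,0.0218],[0,0,0],[0,0,0]], rotation=[[0,0,0],[0,0,0],[0,0,0],[0,0,0],[0,0,0],[0,0,0],[0,0,0]])

```text
t: 2.48
tool_pos: [0.5031, 0.3171, 0.0498]
orientation: [0.319, 3.125, 0.001]
contact_force: [-0.1, -0.8, 0.9]
opening: 0.0512
grip_force: 0.0
```

Emit:
drive_tool(offset=[[0,0,0],[0,0,0],[0,0,0],[0,0,0],[0,0,0],[0,0,0]], rotation=[[0,0,0],[0,0,0],[0,0,0],[0,0,0],[0,0,0],[0,0,0]], claw=0, force=40)

```text
t: 3.22
tool_pos: [0.5037, 0.3172, 0.0506]
orientation: [0.319, 3.124, 0.002]
contact_force: [-0.5, -1.2, 5.5]
opening: 0.0222
grip_force: 39.2
```

Run:
```python
from h import *
go([.5025,.3165,.14],78.3)
p,d=snapshot("scene")
cv2.imwrite('pics/g1.png',cv2.resize(p[100:250,300:480],None,fx=4,fy=4)[...,::-1])
```

```text
t 3.225 pos [0.5037 0.3172 0.0506] ydir 78.33 tilt [ 0.0018  0.0012 -1.    ] F [-0.5 -1.2  5.5] T [-0.12  0.05 -0.03] open 0.022207791073445497 grip 39.20304358005524 
q [-0.74  0.5   0.13  1.86 -0.09  0.78  0.81]
tool d [ 0.0009 -0.0008 -0.0894]
turn z (tool) 0.02831042853735255 d after turn [ 0.0009 -0.0008 -0.0894]
```

View pics/g1.png

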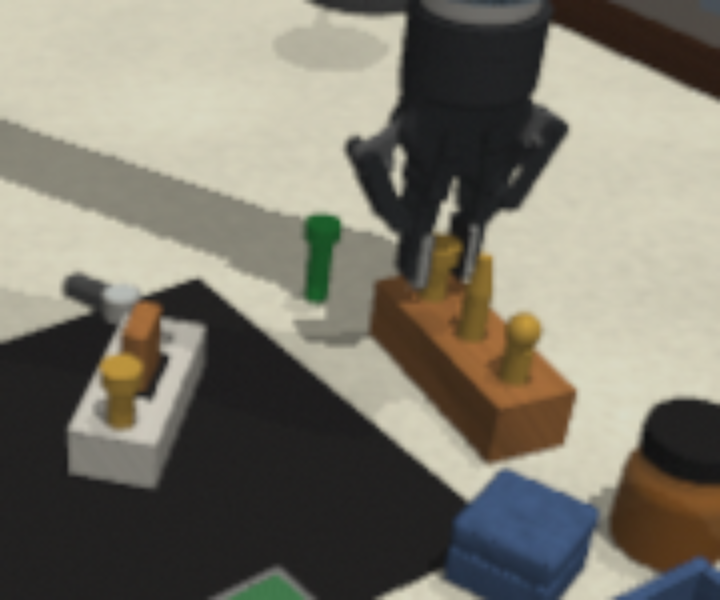

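The pads have the head of the flat-headed blank at about (440,255) in the crop. I'll lift it and look again.

Emit:
drive_tool(offset=[[0,0,-0.01],[0,0,-0.015],[0,0,-0.02],[0,0,-0.025],[0,0,-0.025],[0,0,0],[0,0,0]], rotation=[[0,0,0],[0,0,0],[0,0,0],[0,0,0],[0,0,0],[0,0,0],[0,0,0]])

```text
t: 4.15
tool_pos: [0.5021, 0.3162, 0.1441]
orientation: [-0.319, -3.124, 0.001]
contact_force: [0.1, -0.2, -2.6]
opening: 0.0225
grip_force: 39.4
```

Run:
```python
from h import *
go([.4465,.1533,.14],43.3)
```

```text
t 4.15 pos [0.5021 0.3162 0.1441] ydir 78.34 tilt [-1.e-03 -6.e-04 -1.e+00] F [ 0.1 -0.2 -2.6] T [-0.02 -0.04 -0.03] open 0.022458716083046348 grip 39.356456995010376 
q [-0.76  0.37  0.15  1.82 -0.07  0.96  0.79]
tool d [ 0.0215 -0.1708  0.0043]
turn z (tool) 35.03647374310948 d after turn [-0.0805 -0.1522  0.0043]
```

Emit:
drive_tool(offset=[[0,0,0],[0,0,0],[0,0,0],[0,0,0],[-0.0161,-0.0304,0],[-0.0161,-0.0304,0],[-0.0161,-0.0304,0],[-0.0161,-0.0304,0],[-0.0161,-0.0304,0],[0,0,0.02],[0,0,0.01],[0,0,0],[0,0,0]], rotation=[[0,0,8.7],[0,0,8.8],[0,0,8.8],[0,0,8.7],[0,0,0],[0,0,0],[0,0,0],[0,0,0],[0,0,0],[0,0,0],[0,0,0],[0,0,0],[0,0,0]])

```text
t: 5.78
tool_pos: [0.4477, 0.1544, 0.1145]
orientation: [1.243, 2.885, -0.0]
contact_force: [0.7, 0.4, -0.7]
opening: 0.0222
grip_force: 39.5
```

Run:
```python
from h import *
go([.4465,.1533,.1],43.3)
o=[]
for n,(x,y,w,h) in(("scene",(280,110,100,120)),("top",(220,180,100,120))):
    p,d=snapshot(n);np.savez(f'pics/{n}1.npz',p=p,d=d)
    o.append(cv2.resize(p[y:y+h,x:x+w],None,fx=4,fy=4,interpolation=cv2.INTER_CUBIC)[...,::-1])
cv2.imwrite('pics/g2.png',np.hstack(o))
```

```text
t 5.775 pos [0.4477 0.1544 0.1145] ydir 43.4 tilt [ 1.e-04 -1.e-04 -1.e+00] F [ 0.7  0.4 -0.7] T [ 0.05 -0.05  0.02] open 0.022218652017478076 grip 39.45943772792816 
q [-0.72  0.21  0.33  2.13 -0.09  0.82  0.42]
tool d [-0.     -0.0016  0.0145]
turn z (tool) 0.0967249518687936 d after turn [-0.     -0.0016  0.0145]
```

View pics/g2.png

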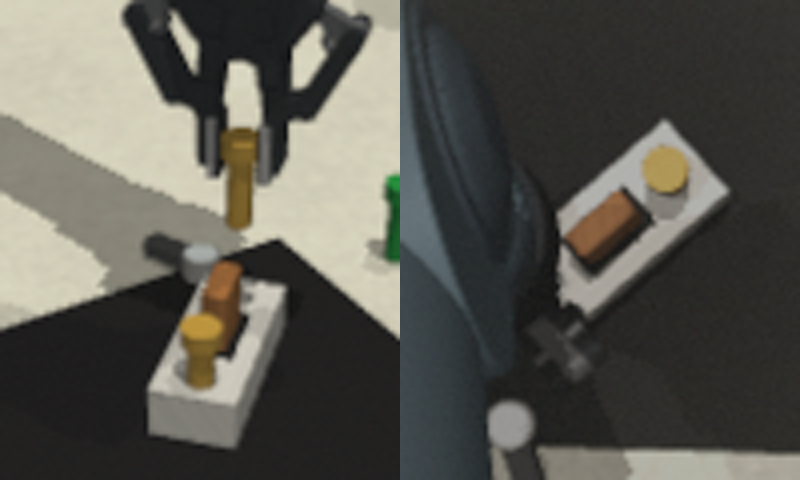

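Run:
```python
from h import *
c=lambda L:(np.array(L)+.5)/4-.5+[280,110]
p=np.load('pics/scene1.npz')['p'];hs=cv2.cvtColor(p,cv2.COLOR_RGB2HSV)
g=cv2.inRange(hs,(15,120,60),(30,255,255))
for nm,(x0,x1,y0,y1) in {'held':(330,348,140,170),'loaded':(322,338,187,210)}.items():
    for y in range(y0,y1):
        w=np.where(g[y,x0:x1])[0]
        if len(w): print(nm,y,x0+w.min(),x0+w.max(),end=' | ')
    print()
print('loaded head top scene@.068',onz("scene",c([[202,328]]),.068))
s=sense()['tool_pos'];
for dz in(-.035,-.033): print('pred foot',proj("scene",s+[0,0,dz]),'pred headtop',proj("scene",s+[0,0,dz+.058]))
print('pred loaded headtop',proj("scene",[.504,.0925,.068]),proj("scene",[.504,.0925,.010+.022]))
```

```text
held 142 336 342 | held 143 335 344 | held 144 335 343 | held 145 335 343 | held 146 335 343 | held 147 335 343 | held 148 335 343 | held 149 335 343 | held 150 336 342 | held 151 338 342 | held 152 338 342 | held 153 338 342 | held 154 338 342 | held 155 337 342 | held 156 337 342 | held 157 337 342 | held 158 337 342 | held 159 337 342 | held 160 337 342 | held 161 337 342 | held 162 337 342 | held 163 337 342 | held 164 337 342 | held 165 337 341 | held 166 338 340 | 
loaded 187 331 336 | loaded 188 330 334 | loaded 189 327 335 | loaded 190 325 336 | loaded 191 325 337 | loaded 192 325 337 | loaded 193 326 336 | loaded 194 326 336 | loaded 195 326 336 | loaded 196 326 335 | loaded 197 327 335 | loaded 198 327 333 | loaded 199 328 332 | loaded 200 328 332 | loaded 201 327 332 | loaded 202 327 332 | loaded 203 327 332 | loaded 204 327 332 | loaded 205 327 332 | loaded 206 329 331 | 
loaded head top scene@.068 [[0.50806865 0.09463362 0.068     ]]
pred foot [[338.78576466 166.59924996]] pred headtop [[339.3978654 144.3252807]]
pred foot [[338.80600295 165.86279085]] pred headtop [[339.41994443 143.52183845]]
pred loaded headtop [[328.30751869 190.97220115]] [[328.21708928 204.06908359]]
```

Emit:
drive_tool(offset=[[0,-0.0012,0.015],[0,0,0.015],[0,0,0.01],[0,0,0.005],[0,0,0.004],[0,0,0.003],[0,0,0.002],[0,0,0]], rotation=[[0,0,0],[0,0,0],[0,0,0],[0,0,0],[0,0,0],[0,0,0],[0,0,0],[0,0,0]])

```text
t: 6.88
tool_pos: [0.4469, 0.1534, 0.0607]
orientation: [1.244, 2.884, 0.001]
contact_force: [0.1, 0.6, -1.0]
opening: 0.0223
grip_force: 39.4
```

Run:
```python
from h import *
go([.447,.1533,.0426],43.3)
p,d=snapshot("scene")
cv2.imwrite('pics/g3.png',cv2.resize(p[120:220,290:390],None,fx=6,fy=6,interpolation=cv2.INTER_CUBIC)[...,::-1])
```

```text
t 6.875 pos [0.4469 0.1534 0.0607] ydir 43.35 tilt [ 8.e-04  6.e-04 -1.e+00] F [ 0.1  0.6 -1. ] T [ 0.23 -0.11 -0.01] open 0.02229929170686068 grip 39.437214732170105 
q [-0.7   0.3   0.31  2.16 -0.14  0.7   0.46]
tool d [-0.0001 -0.      0.0181]
turn z (tool) 0.048906192399414294 d after turn [-0.0001 -0.      0.0181]
```

Emit:
drive_tool(offset=[[0,0,0.004],[0,0,0.004],[0,0,0.004],[0,0,0.003],[0,0,0.0015],[0,0,0.001],[0,0,0],[0,0,0]], rotation=[[0,0,0],[0,0,0],[0,0,0],[0,0,0],[0,0,0],[0,0,0],[0,0,0],[0,0,0]])

```text
t: 7.92
tool_pos: [0.4464, 0.1528, 0.0429]
orientation: [-1.244, -2.884, 0.001]
contact_force: [0.3, 0.4, -1.4]
opening: 0.0225
grip_force: 39.4
```

Emit:
drive_tool(offset=[[0,0,0.001],[0,0,0.001],[0,0,0]], rotation=[[0,0,0],[0,0,0],[0,0,0]])

```text
t: 8.3
tool_pos: [0.4471, 0.1527, 0.0425]
orientation: [-1.245, -2.884, -0.0]
contact_force: [-2.1, -1.0, 10.0]
opening: 0.0225
grip_force: 40.5
```

Emit:
drive_tool(offset=[[0,0,0],[0,0,0],[0,0,0],[0,0,-0.005],[0,0,-0.02],[0,0,-0.025],[0,0,-0.025],[0,0,0],[0,0,0]], rotation=[[0,0,0],[0,0,0],[0,0,0],[0,0,0],[0,0,0],[0,0,0],[0,0,0],[0,0,0],[0,0,0]], claw=0.6)

```text
t: 9.43
tool_pos: [0.446, 0.1528, 0.1155]
orientation: [-1.244, -2.884, 0.001]
contact_force: [-0.2, -0.1, -0.8]
opening: 0.0514
grip_force: 0.0
```

Run:
```python
from h import *
go([.4755,.1227,.035],43.3)
p,d=snapshot("scene");t,_=snapshot("top")
f=lambda a,x,y:cv2.resize(a[y:y+100,x:x+66],None,fx=6,fy=6,interpolation=cv2.INTER_CUBIC)[...,::-1]
cv2.imwrite('pics/g4.png',np.hstack([f(p,305,130),f(t,240,180)]))
```

```text
t 9.425 pos [0.446  0.1528 0.1155] ydir 43.34 tilt [-8.e-04 -3.e-04 -1.e+00] F [-0.2 -0.1 -0.8] T [-0.04  0.05 -0.  ] open 0.05138775903087021 grip 0.0 
q [-0.72  0.2   0.33  2.13 -0.09  0.82  0.42]
tool d [-0.0422  0.0008  0.0805]
turn z (tool) 0.03963942485231087 d after turn [-0.0422  0.0008  0.0805]
```

View pics/g4.png

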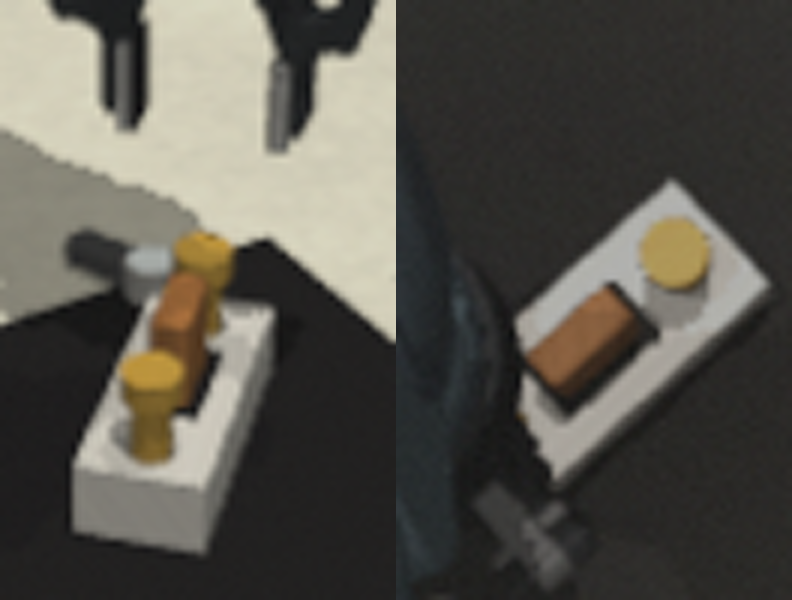

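Both blanks stand fully down in the nest: the new one's head is at (203,258) and the loaded one's at (152,375), and the heads match in height above the block. Next is the nest's grip.

Emit:
drive_tool(offset=[[-0.0211,0.0004,0],[-0.0211,0.0004,0],[0,0,0.02],[0,0,0.02],[0,0,0.02],[0,0,0.0165],[0,0,0],[0,0,0]], rotation=[[0,0,0],[0,0,0],[0,0,0],[0,0,0],[0,0,0],[0,0,0],[0,0,0],[0,0,0]])

```text
t: 10.52
tool_pos: [0.4764, 0.1229, 0.0397]
orientation: [1.244, 2.884, 0.0]
contact_force: [0.2, -0.5, 0.6]
opening: 0.0513
grip_force: 0.0
```

Emit:
drive_tool(offset=[[0,0,0],[0,0,0],[0,0,0],[0,0,0],[0,0,0],[0,0,0]], rotation=[[0,0,0],[0,0,0],[0,0,0],[0,0,0],[0,0,0],[0,0,0]], claw=0, force=80)

```text
t: 11.28
tool_pos: [0.4768, 0.1231, 0.0403]
orientation: [1.244, 2.884, 0.002]
contact_force: [-0.6, 0.5, 5.7]
opening: 0.0148
grip_force: 79.4
```

Run:
```python
from h import *
go([.5787,-.1885,.1],-3.7)
p,d=snapshot("scene")
cv2.imwrite('pics/g5.png',cv2.resize(p[120:230,280:380],None,fx=5,fy=5,interpolation=cv2.INTER_CUBIC)[...,::-1])
```

```text
t 11.275 pos [0.4768 0.1231 0.0403] ydir 43.33 tilt [ 1.2e-03  8.0e-04 -1.0e+00] F [-0.6  0.5  5.7] T [-0.06  0.2   0.04] open 0.014786172988599456 grip 79.38902735710144 
q [-0.62  0.38  0.32  2.12 -0.19  0.67  0.58]
tool d [-0.2966 -0.1397 -0.0598]
turn z (tool) 47.033062604999714 d after turn [-0.3044  0.1218 -0.0598]
```

View pics/g5.png

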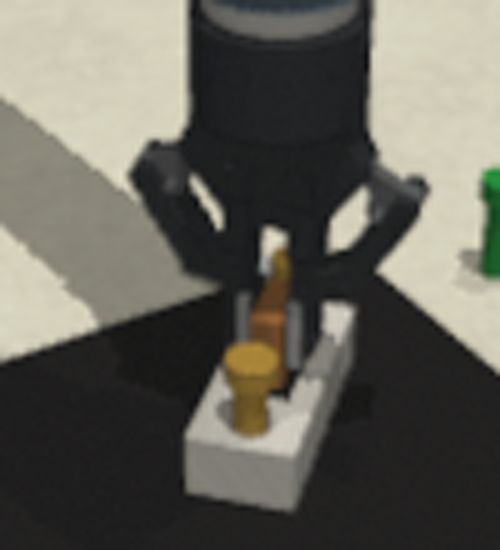

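Emit:
drive_tool(offset=[[0,0,-0.01],[0,0,-0.02],[0,0,-0.025],[0,0,-0.03],[0,0,-0.025],[0,0,0],[0,0,0],[0,0,0],[0,0,0],[0,0,0],[0,0,0],[0,0,0]], rotation=[[0,0,0],[0,0,0],[0,0,0],[0,0,0],[0,0,0],[0,0,9.4],[0,0,9.4],[0,0,9.4],[0,0,9.4],[0,0,9.4],[0,0,0],[0,0,0]])

```text
t: 12.82
tool_pos: [0.4749, 0.1225, 0.1487]
orientation: [-2.288, -2.151, 0.003]
contact_force: [-1.2, 0.4, -7.2]
opening: 0.015
grip_force: 78.4
```

Run:
```python
from h import *
go([.5647,-.1725,.14],-3.7)
```

```text
t 12.825 pos [0.4749 0.1225 0.1487] ydir -3.53 tilt [-1.9e-03 -8.0e-04 -1.0e+00] F [-1.2  0.4 -7.2] T [-0.03 -0.04 -0.05] open 0.015044662232388947 grip 78.41119766235352 
q [-0.76  0.19  0.47  2.07 -0.11  0.91 -0.3 ]
tool d [-0.2889  0.1078  0.0087]
turn z (tool) 0.17008025250549963 d after turn [-0.2886  0.1086  0.0087]
```

Emit:
drive_tool(offset=[[-0.0361,0.0135,0],[-0.0361,0.0135,0],[-0.0361,0.0135,0],[-0.0361,0.0135,0],[-0.0361,0.0135,0],[-0.0361,0.0135,0],[-0.0361,0.0135,0],[-0.0361,0.0135,0],[0,0,0],[0,0,0],[0,0,0]], rotation=[[0,0,0],[0,0,0],[0,0,0],[0,0,0],[0,0,0],[0,0,0],[0,0,0],[0,0,0.2],[0,0,0],[0,0,0],[0,0,0]])

```text
t: 14.2
tool_pos: [0.5651, -0.1702, 0.1488]
orientation: [-2.29, -2.147, -0.0]
contact_force: [0.1, 1.8, -8.1]
opening: 0.0149
grip_force: 78.7
```

Run:
```python
from h import *
go([.5647,-.1725,.0853],-3.7)
o=[]
for n,(x,y,w,h) in(("scene",(120,140,190,170)),("top",(345,130,160,170))):
    p,d=snapshot(n);np.savez(f'pics/{n}2.npz',p=p,d=d)
    o.append(cv2.resize(p[y:y+h,x:x+w],None,fx=2.25,fy=3,interpolation=cv2.INTER_CUBIC)[...,::-1] if 0 else cv2.resize(p[y:y+h,x:x+w],None,fx=2.2,fy=2.2,interpolation=cv2.INTER_CUBIC)[...,::-1])
cv2.imwrite('pics/g6.png',np.hstack(o))
```

```text
t 14.2 pos [ 0.5651 -0.1702  0.1488] ydir -3.69 tilt [-0.0013  0.0016 -1.    ] F [ 0.1  1.8 -8.1] T [0.1  0.03 0.05] open 0.014900288494082427 grip 78.69822263717651 
q [-0.26  0.41  0.6   1.84 -0.27  0.98  0.38]
tool d [-0.0025 -0.0002  0.0635]
turn z (tool) 0.007731237205220509 d after turn [-0.0025 -0.0002  0.0635]
```

View pics/g6.png

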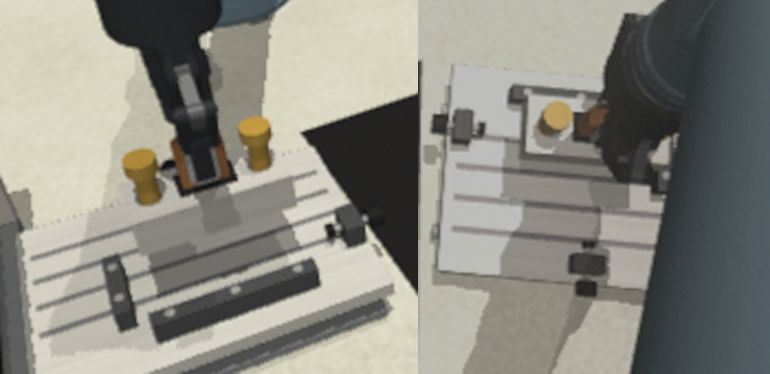

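The nest hangs level over the table with both blanks in it, at (140,165) and (255,135), aligned with the fences and clear of the clamps. Now I lower it.

Emit:
drive_tool(offset=[[0,0,0.015],[0,0,0.015],[0,0,0.012],[0,0,0.008],[0,0,0.005],[0,0,0.003],[0,0,0.002],[0,0,0],[0,0,0]], rotation=[[0,0,0],[0,0,0],[0,0,0],[0,0,0],[0,0,0],[0,0,0],[0,0,0],[0,0,0],[0,0,0]])

```text
t: 15.42
tool_pos: [0.5657, -0.1723, 0.0898]
orientation: [2.295, 2.145, 0.001]
contact_force: [0.1, -0.5, -7.2]
opening: 0.0149
grip_force: 78.7
```

Emit:
drive_tool(offset=[[0,0,0.0015],[0,0,0.0015],[0,0,0.001],[0,0,0.0005],[0,0,0],[0,0,0]], rotation=[[0,0,0],[0,0,0],[0,0,0],[0,0,0],[0,0,0],[0,0,0]])

```text
t: 16.18
tool_pos: [0.5659, -0.1724, 0.0855]
orientation: [2.295, 2.145, 0.001]
contact_force: [-0.8, 1.4, -3.2]
opening: 0.0149
grip_force: 79.4
```

Emit:
drive_tool(offset=[[0,0,0.0005],[0,0.003,0.0003],[0,0.003,0],[0,0.003,0],[0,0.002,0],[0,0,0],[0,0,0]], rotation=[[0,0,0],[0,0,0],[0,0,0],[0,0,0],[0,0,0],[0,0,0],[0,0,0]])

```text
t: 17.05
tool_pos: [0.5777, -0.1738, 0.0854]
orientation: [2.294, 2.143, 0.002]
contact_force: [-1.2, -0.4, 5.8]
opening: 0.0146
grip_force: 80.5
```

Run:
```python
from h import *
go([.5787,-.1885,.085],-3.7)
```

```text
t 17.05 pos [ 0.5777 -0.1738  0.0854] ydir -3.87 tilt [ 2.5e-03 -9.0e-04 -1.0e+00] F [-1.2 -0.4  5.8] T [ 0.01  0.5  -0.02] open 0.01464995190982128 grip 80.49004197120667 
q [-0.22  0.51  0.55  1.85 -0.34  0.87  0.43]
tool d [-0.0146  0.0019  0.0004]
turn z (tool) -0.17472555228401632 d after turn [-0.0146  0.0019  0.0004]
```

Now towards the short fence, then press against both.

Emit:
drive_tool(offset=[[-0.003,0,0],[-0.003,0,0],[-0.003,0,0],[-0.002,0,0],[-0.001,0.001,0],[0,0.001,0],[0,0,0],[0,0,0]], rotation=[[0,0,0],[0,0,0],[0,0,0],[0,0,0],[0,0,0],[0,0,0],[0,0,0],[0,0,0]])

```text
t: 18.05
tool_pos: [0.579, -0.1849, 0.0854]
orientation: [2.294, 2.145, 0.003]
contact_force: [-1.1, 2.3, 6.3]
opening: 0.0152
grip_force: 80.8
```

Run:
```python
from h import *
go([.5787,-.1885,.085],-3.7)
```

```text
t 18.05 pos [ 0.579  -0.1849  0.0854] ydir -3.83 tilt [ 2.2e-03  3.0e-04 -1.0e+00] F [-1.1  2.3  6.3] T [ 0.35  0.48 -0.01] open 0.01517821725151745 grip 80.75172901153564 
q [-0.2   0.52  0.55  1.83 -0.35  0.88  0.45]
tool d [-0.0036 -0.      0.0004]
turn z (tool) -0.13364215725439976 d after turn [-0.0036 -0.      0.0004]
```

Emit:
drive_tool(offset=[[-0.001,0.001,0],[-0.001,0.001,0],[-0.001,0.001,0],[-0.001,0,0],[0,0,0],[0,0,0]], rotation=[[0,0,0],[0,0,0],[0,0,0],[0,0,0],[0,0,0],[0,0,0]])

```text
t: 18.8
tool_pos: [0.5805, -0.1876, 0.0854]
orientation: [-2.293, -2.144, -0.003]
contact_force: [-4.8, 4.4, 11.0]
opening: 0.015
grip_force: 81.4
```

Run:
```python
from h import *
go([.5787,-.1885,.085],-3.7)
```

```text
t 18.8 pos [ 0.5805 -0.1876  0.0854] ydir -3.85 tilt [-6.0e-04  3.3e-03 -1.0e+00] F [-4.8  4.4 11. ] T [ 0.71  0.93 -0.22] open 0.015028030303470451 grip 81.3682508468628 
q [-0.19  0.53  0.55  1.83 -0.35  0.89  0.46]
tool d [-0.001  -0.0017  0.0004]
turn z (tool) -0.1478527890764667 d after turn [-0.001  -0.0017  0.0004]
```

Emit:
drive_tool(offset=[[-0.001,0.0005,0],[-0.001,0.0005,0],[0,0,0],[0,0,0]], rotation=[[0,0,0],[0,0,0],[0,0,0],[0,0,0]])

```text
t: 19.3
tool_pos: [0.5805, -0.1887, 0.0855]
orientation: [-2.291, -2.142, -0.003]
contact_force: [-7.1, 7.3, 13.5]
opening: 0.0149
grip_force: 81.7
```

Emit:
drive_tool(offset=[[-0.001,0.0005,0],[-0.001,0.0005,0],[0,0,0],[0,0,0]], rotation=[[0,0,0],[0,0,0],[0,0,0],[0,0,0]])

```text
t: 19.8
tool_pos: [0.5806, -0.1887, 0.0855]
orientation: [-2.287, -2.14, -0.003]
contact_force: [-10.2, 9.2, 17.3]
opening: 0.0149
grip_force: 82.3
```

Run:
```python
from h import *
go([.5787,-.1885,.085],-3.7)
```

```text
t 19.8 pos [ 0.5806 -0.1887  0.0855] ydir -3.81 tilt [-0.0052  0.0087 -0.9999] F [-10.2   9.2  17.3] T [ 1.43  1.83 -0.38] open 0.014852179178189897 grip 82.32826709747314 
q [-0.18  0.53  0.55  1.82 -0.35  0.9   0.46]
tool d [ 0.0001 -0.0019  0.0005]
turn z (tool) -0.11241889104957181 d after turn [ 0.0001 -0.0019  0.0005]
```

Emit:
drive_tool(offset=[[-0.001,0.0005,0],[-0.001,0.0005,0.0005],[-0.001,0.0005,0],[0,0,0],[0,0,0]], rotation=[[-0.2,-0.3,0],[-0.2,-0.3,0],[-0.2,-0.3,0],[0,0,0],[0,0,0]])

```text
t: 20.42
tool_pos: [0.5806, -0.1889, 0.0854]
orientation: [2.293, 2.145, -0.002]
contact_force: [-13.1, 13.8, 24.4]
opening: 0.0147
grip_force: 83.3
```

Run:
```python
from h import *
go([.5787,-.1885,.085],-3.7)
p,d=snapshot("scene")
cv2.imwrite('pics/g7.png',cv2.resize(p[170:320,130:310],None,fx=4.4,fy=4,interpolation=cv2.INTER_CUBIC)[...,::-1])
```

```text
t 20.425 pos [ 0.5806 -0.1889  0.0854] ydir -3.81 tilt [ 2.0e-04 -1.7e-03 -1.0e+00] F [-13.1  13.8  24.4] T [ 2.86  2.83 -0.33] open 0.014726952100222976 grip 83.27341675758362 
q [-0.19  0.53  0.55  1.83 -0.35  0.88  0.46]
tool d [ 0.0003 -0.0019  0.0004]
turn z (tool) -0.1139772311535836 d after turn [ 0.0003 -0.0019  0.0004]
```

View pics/g7.png

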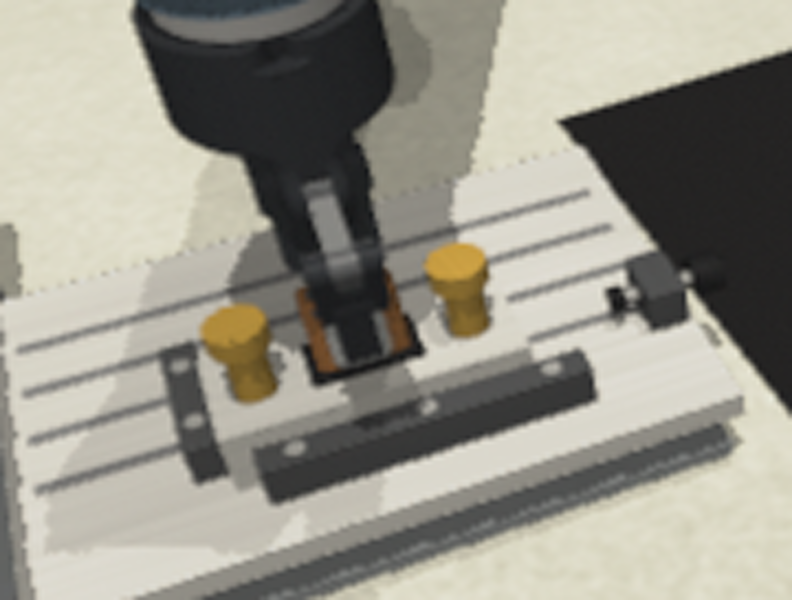

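The nest lies flat in the corner, against the long fence (430,410) and the short one (190,420), with both blanks at (237,330) and (457,270). I'll press slightly harder, then hold.

Emit:
drive_tool(offset=[[-0.001,0.001,0],[-0.001,0.001,0],[0,0,0],[0,0,0],[0,0,0],[0,0,0]], rotation=[[-0.1,-0.1,0],[-0.1,-0.1,0],[0,0,0],[0,0,0],[0,0,0],[0,0,0]])

```text
t: 21.22
tool_pos: [0.5806, -0.189, 0.0854]
orientation: [2.294, 2.147, -0.003]
contact_force: [-16.5, 16.9, 29.1]
opening: 0.0151
grip_force: 84.0
```

Run:
```python
from h import *
go([.5806,-.1889,.085],-3.7)
s=sense()
f=s['contact_force']
if abs(f[0])>10 and abs(f[1])>10 and np.linalg.norm(f)<60: print(job_done())
```

```text
t 21.225 pos [ 0.5806 -0.189   0.0854] ydir -3.8 tilt [-0.0011 -0.0012 -1.    ] F [-16.5  16.9  29.1] T [ 3.51  3.66 -0.44] open 0.015062181381718474 grip 84.04914021492004 
q [-0.19  0.53  0.55  1.83 -0.35  0.89  0.46]
tool d [ 0.0001 -0.      0.0004]
turn z (tool) -0.09662089295734688 d after turn [ 0.0001 -0.      0.0004]
the job is handed in; nothing more can be done
None
```

The blank is fully down in the nest's empty bore, and the nest, with both blanks in it, is held flat in the corner, pressed with about 17 N towards each fence; I handed the job in at 21 s.

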